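Shut the station laptop and push its tray back under the radio shelf

ROBOT

A 7-joint arm with a two-finger parallel gripper is mounted at the origin on the work surface. World frame = base frame: x ahead of the robot, y to its left, z up, the work surface at z = 0. Lengths are in m, angles in degrees, forces in N, time in s.
With the tool pointing down it reaches from about 0.4 to 0.9 m from the base axis. Payload 5.5 kg.
Tool frame: the origin (TCP) lies midway between the tips of the shut fingers; the grasp point (between the pads) lies 19 mm behind it (r.grip_point_offset is the distance from the TCP to the grasp point, in m); z points along the fingers, y is the line along which they close (so a half turn about z gives the same grasp; the last joint's range is limited). The gripper opens to 92 mm and grips with 3 to 60 N. Pads are 19 mm wide; open, the fingers measure 130 mm over their backs; the gripper's body (75 mm by 190 mm) begins 47 mm behind the grasp point.
Start: joints at [-48.06, 28.699, -24.465, 88.831, 12.651, 65.22, -12.049], TCP at [0.294, 0.58, 0.227] pointing down, gripper open.
Joint ranges: [-164.97, 164.97], [-17.58, 116.51], [-87.97, 89.64], [11.32, 138.91], [-80.73, 260.73], [10.89, 115.49], [-147.41, 147.41]. Speed limits (degrees/s): [147.25, 147.25, 180, 180, 180, 180, 180].

INTERFACE

Orientations are given as a 3x3 rotation matrix whose columns are the frame's x, y, z axes.
In Python, from bench import monitor, cams, order, r gives the robot as it stands.
- The arm moves only by the tool move_arm, never from a script. Its arguments are lists of equal length, an entry for each row: "grip": the finger opening in m, from 0 to 0.0918; "slide": the shift along the world's x, y, z in m, a list of three; "twist": the turn about the world's z in rad. A call has 1 to 5 rows; each row is the pose to reach, as a shift and turn from the pose commanded when the call began; what a row does not reach only later rows make up. A row lasts 1/10 s, in which the tool goes at most 50 mm and 8.59 degrees, less where a joint would pass 70% of its speed; a pose out of reach is approached as far as the arm can. A call with a gripper value outside its range is refused whole. The fingers move at their own pace and stop on an object; "squeeze" is the grip in N (left out, the last holds). Time passes only in rows, so rows that repeat a pose let the fingers close. It gives the time, the measured TCP pose, the force, the opening and the grip force at its end, in the units of the state.
- monitor.observe(): the state, without advancing time (a new reading comes with each control period).
- cams.snapshot(name): name is "side" or "top"; returns the picture (480x640x3 uint8, red, green, blue); there is no depth.
- cams.calibration(name): a dict with "intrinsics" (3x3 intrinsics, pixels), "xyz" and "orientation" of the camera in the world. Camera axes: x right, y down, z forward; pixel columns grow to the right and rows downward; lengths in m; the calibration is good to about 2 mm. A picture is of the moment at which its call begins. calibration takes no time and is no camera call.
- order.sign_off(): hands the job in; it is judged then, once.
The state is a dict: "t": time; "joint_positions": joint angles; "dq": joint speeds; "effort": joint torques, N m; "tcp_pos": TCP position; "tcp_rot": TCP orientation; "ft_force": force on the tool from outside, world axes, zero at the start; "torque": the same for the moment, N m; "grip_width": finger opening in m; "grasp_force": force on a finger pad.
Only numpy, scipy, OpenCV 4.12 (cv2) and the standard library are available. Lean on these libraries where they do the work, as an engineer would, in place of code of your own. Each camera call takes 0.05 s, during which the arm holds its last target. There are 200 camera calls.

TASK

Put the radio desk's small laptop away: with the fingertips, push its screen lid shut from behind, and only then push the pull-out tray it stands on fully home under the white radio shelf. Do not slam the lid or the tray, do not touch the screen or the keyboard, and leave the mug, canister, bottle and mouse where they stand. Nothing is to be gripped or lifted.

Things in the scene. Friction and masses are not known exactly. Their poses are not given: they have to be found in the camera images.
- rack: White radio shelf, fixed. Origin: middle of its front edge, at table height; x into the shelf (away from the robot at yaw 0), y left, z up. Side walls at y = +/-160 mm, 12 thick, from x = 0, 50 mm high; from x = 70 to 350 mm a top board, 360 mm wide, top 100 mm above the table. On it, from x = 190 mm on, two black radios (to 155 mm above the table) and a desk microphone (to 206 mm).
- tray (a joint): How far the tray is pushed into the shelf, m, along the shelf's +x: 0 = fully pulled out towards the robot, 0.19 = fully home against its stop; starts at 0.005 to 0.025. It slides between the side walls with about 2.5 N of friction and stays where it is left; pushing the lid may shift it a little. The tray is 290 mm wide; the laptop is screwed to it.
- tray_front (a point): Middle of the outer face of the tray's white front panel, 22 mm above the table; moves with the tray. The face is upright, 290 mm wide, looks along the shelf's -x and spans 4 to 40 mm above the table. With the tray home it is flush with the front ends of the shelf's side walls. There is no room for a finger behind the panel.
- lid (a joint): Opening angle of the laptop's lid, rad: 0 = shut flat, 1.57 = upright, starts between 1.25 and 1.65. It swings about a level axis along the shelf's y at the laptop's far edge. The stiff hinge holds it at any angle and takes about 0.35 N m to move (plus up to 0.25 N m of weight).
- lid_hinge (a point): Middle of the lid's hinge axis, 41 mm above the table, 183 mm behind the tray's front face; moves with the tray. The axis is along the shelf's y.
- lid_edge (a point): Middle of the lid's free edge on its outer (back) face, the face to push; moves with the lid. The lid is 260 mm wide and reaches 168 mm from the hinge axis; its flat outer face is parallel to the line from the axis, 11 mm outside it. Upright, the free edge is 209 mm above the table; shut, the outer face is level, 52 mm above the table.
- screen_mid (a point): The dark glass panel, 254 x 160 mm, 3 mm thick, on the inner side of the lid (facing the robot while open); not to be touched. The point is the middle of its face.
- keys_mid (a point): The keyboard deck on the laptop's base, 245 x 140 mm, its top 40 mm above the table, from 25 to 165 mm behind the tray's front face; not to be touched. The point is the middle of its top.
- mug_mid (a point): Bystander: white mug, 80 mm wide plus its handle, 95 mm high; the point is on its axis, half-way up. Four bystanders stand beside the shelf and tray, two on each side, about 225 mm from the shelf's middle line.
- canister_mid (a point): Bystander: red plastic coffee canister, 90 mm in diameter, 150 mm high; the point is at its centre.
- sanitizer_mid (a point): Bystander: small clear bottle, 44 mm in diameter, 110 mm high; the point is at its centre.
- mouse_mid (a point): Bystander: black computer mouse, 95 x 56 x 32 mm; the point is at its centre.

How it is judged (in metres and radians):
On the way, in this order (a step that is already met when the one before it is completed fails the run):
1. the lid is shut while the tray is still out (value of joint lid below 0.06 rad and value of joint tray below 0.07 m), for 0.2 s.
2. the tray is home with the lid shut (value of joint tray above 0.186 m and value of joint lid below 0.06 rad), for 0.2 s.
At the end, for the whole second after the job is handed in: The lid is shut (within 0.06 rad), the tray is home (within 4 mm), both are at rest, and the four bystanders stand within 20 mm of where they were (all of step 2 and velocity of joint tray between -0.01 and 0.01 m/s and velocity of joint lid between -0.05 and 0.05 rad/s and distance of each of mug_mid, canister_mid, sanitizer_mid, mouse_mid from where it was at the start of the episode below 0.02 m); the robot touches nothing.
It fails at once if the tray is pushed in under the shelf while the lid is still up (value of joint lid above 0.3 rad and value of joint tray above 0.07 m).
It fails at once if the screen or the keyboard is touched (so the lid cannot be pinched) (contact force between any of the fingers, the arm and screen_glass above 0.5 N or contact force between any of the fingers, the arm and keyboard above 0.5 N).
It fails at once if the lid (over 3 rad/s) or the tray (over 0.5 m/s) is slammed (velocity of joint lid below -3 rad/s or velocity of joint tray above 0.5 m/s).
It fails at once if a bystander is knocked, carried or lifted (over 20 mm) (distance of any of mug_mid, canister_mid, sanitizer_mid, mouse_mid from where it was at the start of the episode above 0.02 m).
It also fails if it takes over 58 s, if anything falls off the work surface, if the arm or the gripper's body presses on something with over 40 N, if the wrist force passes 120 N, or if a joint passes its speed limit or range.

## Working session

There is one attempt and no reset: what is moved stays moved. The work goes in short steps, Python scripts to look and compute and a tool call to move; the robot and the scene stay as the last step left them, time stands still between calls to the robot, and variables do not carry over. Pictures are saved under pics/ and viewed, at most 10 in all, crops included, and the job is handed in when it is done.

Besides the shell and the picture viewer there is one more tool, called after "Emit:" by a JSON object that holds its "method" and its "body", one argument or row to a line. move_arm: Moves the arm, as the interface text tells. Its arguments: {"type":"object","properties":{"grip":{"type":"array","items":{"type":"number"}},"slide":{"type":"array","items":{"type":"array","items":{"type":"number"}}},"twist":{"type":"array","items":{"type":"number"}},"squeeze":{"type":"number"}},"required":["grip","slide","twist"]}

```bash
mkdir -p pics; ls
python3 - <<'E'
from bench import monitor,cams,order,r
import cv2
for n in("side","top"):
    cv2.imwrite(f"pics/{n}0.png",cams.snapshot(n)[:,:,::-1]); c=cams.calibration(n); print(n,c)
s=monitor.observe();print(s["t"],s["tcp_pos"],s["tcp_rot"],s["grip_width"])
E
```

```text
pics
side {'intrinsics': array([[495.53050053,   0.        , 318.79862303],
       [  0.        , 495.53050053, 243.13303344],
       [  0.        ,   0.        ,   1.        ]]), 'xyz': array([ 0.32214053, -0.83683115,  0.74556932]), 'orientation': array([[ 0.97083531, -0.13079037,  0.20092955],
       [-0.23940679, -0.5735278 ,  0.78342214],
       [ 0.01277462, -0.80867777, -0.58811314]])}
top {'intrinsics': array([[486.13290572,   0.        , 323.28403812],
       [  0.        , 486.13290572, 235.98154037],
       [  0.        ,   0.        ,   1.        ]]), 'xyz': array([0.40229023, 0.03819473, 1.12432745]), 'orientation': array([[ 2.06324617e-03, -9.94278867e-01,  1.06795499e-01],
       [-9.99813821e-01, -2.18382958e-06,  1.92956700e-02],
       [-1.91850436e-02, -1.06815428e-01, -9.94093757e-01]])}
0.1 [0.29342797 0.57928557 0.22577401] [[-8.92127743e-01  4.51782438e-01 -8.47995946e-04]
 [ 4.51783231e-01  8.92126378e-01 -1.56113228e-03]
 [ 5.12274032e-05 -1.77583977e-03 -9.99998422e-01]] 0.09189946883545307
```

View pics/side0.png

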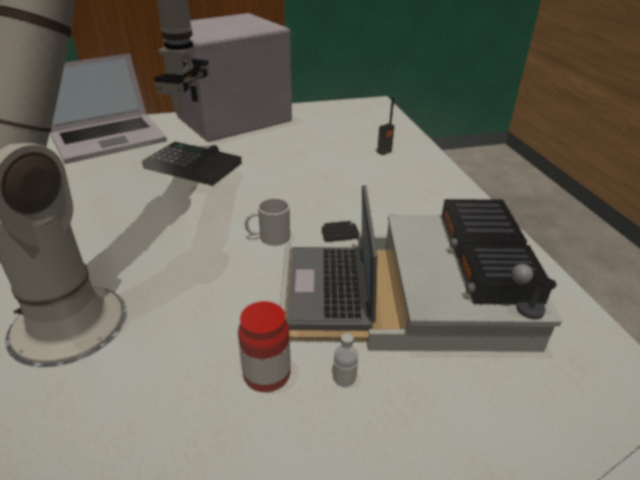

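View pics/top0.png

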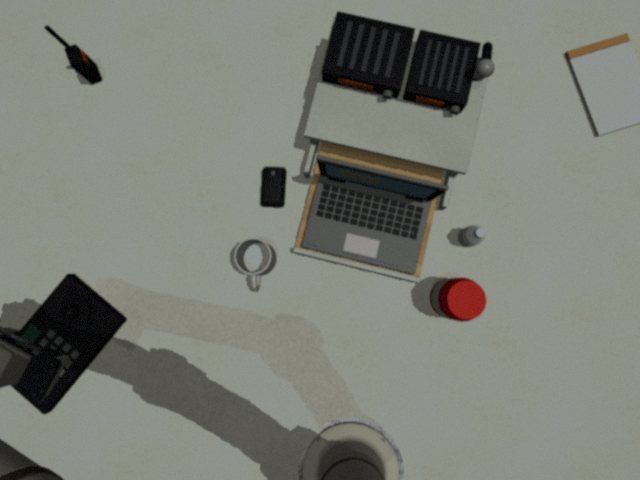

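The side view shows the lid about upright (edge near (365,190)). In the top view the tray front runs from about (294,251) to (419,277), the shelf top's front corners are near (305,137) and (468,172), and the lid's top edge runs from about (318,160) to (446,190). I'll enlarge this.

Run:
```python
import cv2
a=cv2.imread("pics/top0.png")[120:290,280:490]
cv2.imwrite("pics/topc.png",cv2.resize(a,(798,646*1),interpolation=cv2.INTER_CUBIC)[:600])
```

```text
(no output)
```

View pics/topc.png

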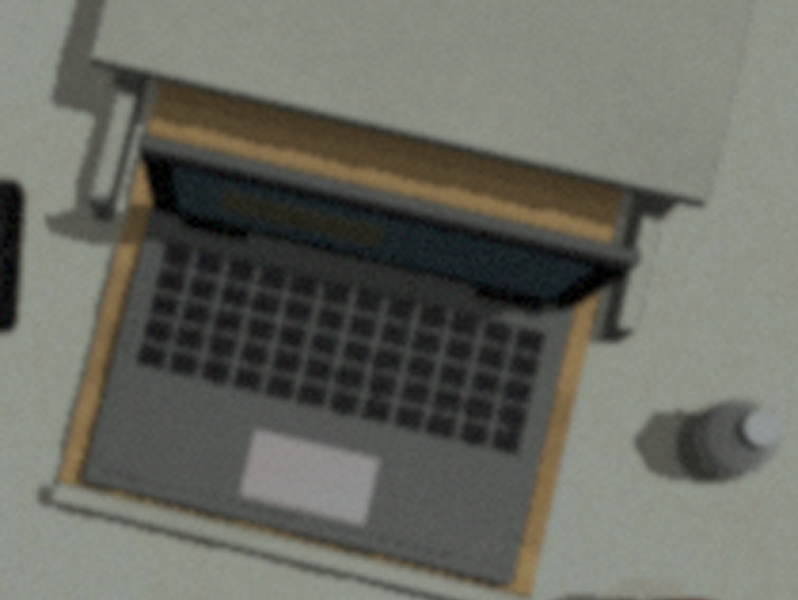

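```bash
cat > h.py <<'E'
import numpy as np
from bench import monitor,cams,order,r
def at(n,uv,z):
    c=cams.calibration(n); d=c["orientation"]@np.linalg.solve(c["intrinsics"],[*uv,1.]); o=c["xyz"]
    return o+d*(z-o[2])/d[2]
def px(n,p):
    c=cams.calibration(n); q=c["intrinsics"]@(c["orientation"].T@(np.array(p)-c["xyz"])); return q[:2]/q[2]
E
python3 - <<'E'
from h import *
L=at("top",(305,136.3),.1);R=at("top",(465,173.4),.1)
FL=at("top",(291.8,250.3),.04);FR=at("top",(419,278.5),.04)
print(L,R,np.linalg.norm(L-R),FL,FR,np.linalg.norm(FL-FR))
for a,b in((L,R),(FL,FR)): d=a-b;print("yaw",np.degrees(np.arctan2(-d[0],d[1])))
yaw=np.arctan2(-(L-R)[0],(L-R)[1]); X=np.array([np.cos(yaw),np.sin(yaw),0]);Y=np.array([-X[1],X[0],0])
O=(L+R)/2-.07*X; F=(FL+FR)/2; print("rack O",O,"front rel",(F-O)@X,(F-O)@Y,"F",F)
H=F+.183*X; H[2]=.041
for th in np.arange(1.2,1.7,.1):
    E_=H+X*(-.168*np.cos(th)+.011*np.sin(th))+np.array([0,0,1])*(.168*np.sin(th)+.011*np.cos(th))
    print(th.round(2),E_.round(3),*[px(n,E_+s*.13*Y).round(1) for n in("top","side") for s in(1,-1)])
for nm,uv,z in(("mug",(253,252),.095),("can",(462,300),.15),("san",(475,234),.11),("mouse",(273,187),.032)):
    p=at("top",uv,z); print(nm,p.round(3),((p-O)@X).round(3),((p-O)@Y).round(3))
E
```

```text
[0.72978448 0.09819099 0.1       ] [ 0.64685017 -0.24456993  0.1       ] 0.3526515950505721 [0.48652896 0.12969632 0.04      ] [ 0.4240793  -0.15296004  0.04      ] 0.28947293077435293
yaw -13.60185041568969
yaw -12.458696921836118
rack O [ 0.62028058 -0.05672733  0.1       ] front rel -0.17095468394860108 0.005032603933330627 F [ 0.45530413 -0.01163186  0.04      ]
1.2 [ 0.584 -0.043  0.202] [309.2 177.9] [441.1 209. ] [344.3 186.3] [350.9 258. ]
1.3 [ 0.6   -0.047  0.206] [311.1 169.3] [443.4 200.4] [351.7 184.7] [360.2 256.2]
1.4 [ 0.616 -0.051  0.208] [313.1 160.8] [445.6 191.8] [359.3 183.7] [369.5 255.1]
1.5 [ 0.632 -0.054  0.209] [315.2 152.4] [447.6 183.2] [366.9 183.4] [379.  254.8]
1.6 [ 0.649 -0.058  0.209] [317.3 144.2] [449.4 174.9] [374.5 183.7] [388.3 255.2]
mug [0.479 0.208 0.095] -0.2 0.224
can [ 0.38  -0.217  0.15 ] -0.196 -0.213
san [ 0.515 -0.259  0.11 ] -0.054 -0.221
mouse [0.632 0.175 0.032] -0.043 0.228
```

Emit:
{"method": "move_arm", "body": {
  "grip": [0,0,0,0,0],
  "slide": [
    [0,0,0.03],
    [0.01,-0.01,0.07],
    [0.03,-0.04,0.1],
    [0.05,-0.08,0.105],
    [0.07,-0.12,0.105]
  ],
  "twist": [0.05,0.1,0.15,0.2,0.243]
}}

```text
t: 0.6
tcp_pos: [0.3643, 0.4595, 0.3331]
tcp_rot: [[-0.975, 0.221, 0.002], [0.221, 0.975, 0.002], [-0.001, 0.002, -1.0]]
ft_force: [1.2, -0.1, 0.2]
grip_width: 0.0561
grasp_force: 0.0
```

Emit:
{"method": "move_arm", "body": {
  "grip": [0,0,0,0,0],
  "slide": [
    [0.022,-0.037,0],
    [0.044,-0.074,0],
    [0.066,-0.111,0],
    [0.088,-0.148,0],
    [0.11,-0.185,0]
  ],
  "twist": [0,0,0,0,0]
}}

```text
t: 1.1
tcp_pos: [0.4741, 0.273, 0.3315]
tcp_rot: [[-0.975, 0.224, -0.0], [0.224, 0.975, -0.0], [0.0, -0.0, -1.0]]
ft_force: [1.1, 0.2, 0.0]
grip_width: 0.0168
grasp_force: 0.0
```

Emit:
{"method": "move_arm", "body": {
  "grip": [0,0,0,0,0],
  "slide": [
    [0.022,-0.037,0],
    [0.044,-0.074,0],
    [0.066,-0.111,0],
    [0.088,-0.148,0],
    [0.11,-0.185,0]
  ],
  "twist": [0,0,0,0,0]
}}

```text
t: 1.6
tcp_pos: [0.584, 0.0882, 0.3314]
tcp_rot: [[-0.975, 0.224, -0.001], [0.224, 0.975, -0.0], [0.001, -0.0, -1.0]]
ft_force: [0.1, 0.9, 0.4]
grip_width: 0.0003
grasp_force: 0.0
```

Emit:
{"method": "move_arm", "body": {
  "grip": [0,0,0,0,0],
  "slide": [
    [0.022,-0.037,0],
    [0.044,-0.074,0],
    [0.066,-0.111,0],
    [0.088,-0.152,0],
    [0.088,-0.152,0]
  ],
  "twist": [0,0,0,0,0]
}}

```text
t: 2.1
tcp_pos: [0.6726, -0.0719, 0.3297]
tcp_rot: [[-0.972, 0.234, -0.002], [0.234, 0.972, -0.005], [0.0, -0.005, -1.0]]
ft_force: [-0.7, -0.4, 0.2]
grip_width: 0.0003
grasp_force: 0.0
```

Look before lowering.

Run:
```python
from h import *
import cv2
a=cams.snapshot("side")[:,:,::-1][120:330,270:550]
cv2.imwrite("pics/s1.png",cv2.resize(a,(800,600),interpolation=cv2.INTER_CUBIC))
s=monitor.observe();print(s["tcp_pos"],s["joint_positions"],px("side",s["tcp_pos"]))
```

```text
[ 0.6717737  -0.06747982  0.32996117] [ 9.04841064 25.75733607 -8.323975   77.71036432  3.82420346 76.92600291
 77.3170101 ] [399.78742006 161.63601483]
```

View pics/s1.png

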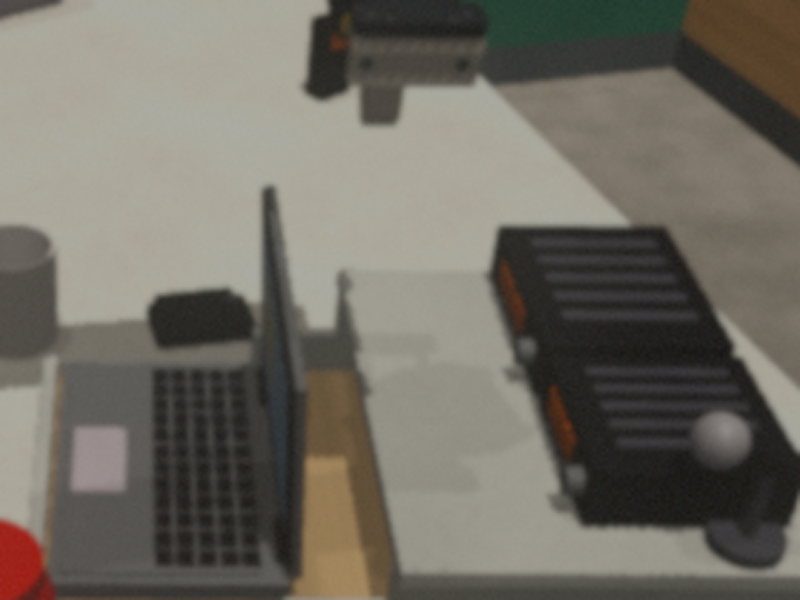

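The picture shows the lid's top edge at crop (270,188)–(302,385), consistent with about 1.47 rad, and the fingers clear behind it. I'll lower and then work out the arc.

Emit:
{"method": "move_arm", "body": {
  "grip": [0,0,0,0,0],
  "slide": [
    [0,0,-0.04],
    [0,0,-0.08],
    [0,0,-0.12],
    [0,0,-0.16],
    [0,0,-0.165]
  ],
  "twist": [0,0,0,0,0]
}}

```text
t: 2.65
tcp_pos: [0.6668, -0.0603, 0.1606]
tcp_rot: [[-0.975, 0.222, -0.011], [0.222, 0.975, 0.002], [0.011, -0.001, -1.0]]
ft_force: [-0.9, 1.0, -1.2]
grip_width: 0.0005
grasp_force: 0.0
```

Run:
```python
from h import *
y=np.radians(-13);X=np.array([np.cos(y),np.sin(y),0]);Z=np.array([0,0,1.])
H=np.array([.6336,-.0528,.041])
for th in [1.47,1.4,1.3,1.2,1.1,1.,.9,.8,.7,.6,.5,.4,.3,.2,.1,0]:
    d=-np.cos(th)*X+np.sin(th)*Z;n=np.sin(th)*X+np.cos(th)*Z
    print(th,(H+.125*d+.011*n+.0095*X).round(4))
print(monitor.observe()["tcp_pos"],monitor.observe()["ft_force"])
```

```text
1.47 [ 0.6413 -0.0546  0.1665]
1.4 [ 0.6327 -0.0526  0.1661]
1.3 [ 0.6206 -0.0498  0.1644]
1.2 [ 0.6087 -0.0471  0.1615]
1.1 [ 0.5972 -0.0444  0.1574]
1.0 [ 0.5861 -0.0418  0.1521]
0.9 [ 0.5755 -0.0394  0.1458]
0.8 [ 0.5657 -0.0371  0.1383]
0.7 [ 0.5566 -0.035   0.1299]
0.6 [ 0.5484 -0.0331  0.1207]
0.5 [ 0.5411 -0.0314  0.1106]
0.4 [ 0.5348 -0.03    0.0998]
0.3 [ 0.5297 -0.0288  0.0884]
0.2 [ 0.5256 -0.0279  0.0766]
0.1 [ 0.5227 -0.0272  0.0644]
0 [ 0.5211 -0.0268  0.052 ]
[ 0.66684225 -0.06028088  0.16056506] [-0.92603896  0.97588669 -1.23185332]
```

Emit:
{"method": "move_arm", "body": {
  "grip": [0,0,0,0,0],
  "slide": [
    [-0.01,0.002,0],
    [-0.02,0.004,0],
    [-0.027,0.006,0],
    [-0.033,0.008,-0.001],
    [-0.039,0.009,-0.001]
  ],
  "twist": [0,0,0,0,0]
}}

```text
t: 3.15
tcp_pos: [0.6343, -0.0529, 0.1682]
tcp_rot: [[-0.975, 0.224, 0.006], [0.224, 0.975, -0.0], [-0.006, 0.001, -1.0]]
ft_force: [3.7, 1.0, 2.4]
grip_width: 0.0008
grasp_force: 1.5
```

Emit:
{"method": "move_arm", "body": {
  "grip": [0,0,0,0,0],
  "slide": [
    [-0.006,0.001,-0.001],
    [-0.012,0.003,-0.002],
    [-0.018,0.004,-0.003],
    [-0.024,0.006,-0.005],
    [-0.024,0.006,-0.005]
  ],
  "twist": [0,0,0,0,0]
}}

```text
t: 3.65
tcp_pos: [0.6071, -0.047, 0.1601]
tcp_rot: [[-0.975, 0.224, -0.002], [0.224, 0.975, -0.0], [0.002, -0.001, -1.0]]
ft_force: [0.6, -0.2, 0.5]
grip_width: 0.0009
grasp_force: 0.4
```

Emit:
{"method": "move_arm", "body": {
  "grip": [0,0,0,0,0],
  "slide": [
    [-0.006,0.001,-0.002],
    [-0.012,0.003,-0.004],
    [-0.018,0.004,-0.006],
    [-0.023,0.005,-0.009],
    [-0.028,0.006,-0.012]
  ],
  "twist": [0,0,0,0,0]
}}

```text
t: 4.15
tcp_pos: [0.58, -0.0408, 0.1485]
tcp_rot: [[-0.975, 0.224, -0.0], [0.224, 0.975, 0.0], [0.0, 0.0, -1.0]]
ft_force: [1.1, 0.6, 3.3]
grip_width: 0.0003
grasp_force: 1.4
```

Run:
```python
from h import *
import cv2
a=cams.snapshot("side")[:,:,::-1][120:330,270:550]
cv2.imwrite("pics/s2.png",cv2.resize(a,(800,600),interpolation=cv2.INTER_CUBIC))
```

```text
(no output)
```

View pics/s2.png

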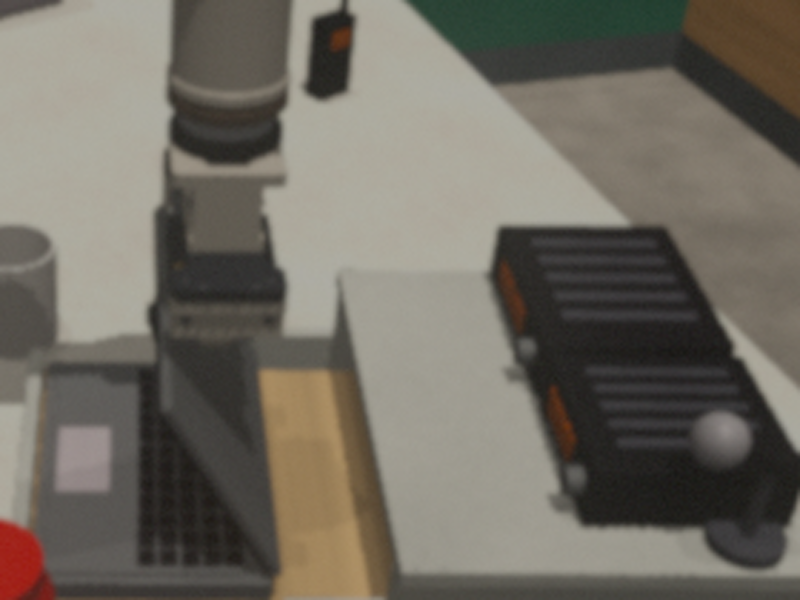

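The lid is down to roughly 0.95 rad, with its hinge at crop (275,575). The tray has shifted out by about a centimetre, which is harmless. I'll continue along the arc.

Emit:
{"method": "move_arm", "body": {
  "grip": [0,0,0,0,0],
  "slide": [
    [-0.005,0.001,-0.003],
    [-0.01,0.002,-0.007],
    [-0.015,0.003,-0.011],
    [-0.02,0.004,-0.015],
    [-0.024,0.005,-0.019]
  ],
  "twist": [0,0,0,0,0]
}}

```text
t: 4.7
tcp_pos: [0.5558, -0.0359, 0.1292]
tcp_rot: [[-0.975, 0.224, -0.001], [0.224, 0.975, 0.0], [0.001, -0.0, -1.0]]
ft_force: [1.1, -0.1, 3.7]
grip_width: 0.0002
grasp_force: 1.3
```

Emit:
{"method": "move_arm", "body": {
  "grip": [0,0,0,0,0],
  "slide": [
    [-0.005,0.001,-0.004],
    [-0.009,0.002,-0.009],
    [-0.013,0.003,-0.014],
    [-0.017,0.004,-0.019],
    [-0.02,0.004,-0.024]
  ],
  "twist": [0,0,0,0,0]
}}

```text
t: 5.2
tcp_pos: [0.536, -0.0318, 0.1051]
tcp_rot: [[-0.975, 0.224, -0.001], [0.224, 0.975, 0.0], [0.001, 0.0, -1.0]]
ft_force: [0.9, 1.0, 2.4]
grip_width: 0.0007
grasp_force: 1.2
```

Emit:
{"method": "move_arm", "body": {
  "grip": [0,0,0,0,0],
  "slide": [
    [-0.003,0.001,-0.005],
    [-0.006,0.001,-0.01],
    [-0.008,0.002,-0.015],
    [-0.01,0.002,-0.02],
    [-0.011,0.002,-0.025]
  ],
  "twist": [0,0,0,0,0]
}}

```text
t: 5.7
tcp_pos: [0.5252, -0.0301, 0.0802]
tcp_rot: [[-0.975, 0.224, -0.001], [0.224, 0.975, 0.0], [0.001, -0.0, -1.0]]
ft_force: [-0.7, 1.0, 2.1]
grip_width: 0.0004
grasp_force: 1.1
```

Emit:
{"method": "move_arm", "body": {
  "grip": [0,0,0,0,0],
  "slide": [
    [-0.001,0,-0.005],
    [-0.002,0,-0.01],
    [-0.003,0,-0.015],
    [-0.003,0,-0.02],
    [-0.003,0,-0.025]
  ],
  "twist": [0,0,0,0,0]
}}

```text
t: 6.2
tcp_pos: [0.5223, -0.0303, 0.0552]
tcp_rot: [[-0.975, 0.224, -0.001], [0.224, 0.975, -0.0], [0.001, -0.0, -1.0]]
ft_force: [-2.6, -0.1, 3.2]
grip_width: 0.0004
grasp_force: 1.2
```

Emit:
{"method": "move_arm", "body": {
  "grip": [0,0,0,0,0],
  "slide": [
    [0,0,-0.002],
    [0,0,-0.004],
    [0,0,-0.005],
    [0,0,-0.006],
    [0,0,-0.006]
  ],
  "twist": [0,0,0,0,0]
}}

```text
t: 6.7
tcp_pos: [0.5256, -0.031, 0.0521]
tcp_rot: [[-0.974, 0.224, 0.006], [0.224, 0.974, -0.001], [-0.006, 0.0, -1.0]]
ft_force: [-3.0, -1.1, 16.8]
grip_width: 0.0007
grasp_force: 8.0
```

The lid is shut at z 0.052 with firm contact. I'll lift and back off towards the robot.

Emit:
{"method": "move_arm", "body": {
  "grip": [0,0,0,0,0],
  "slide": [
    [0,0,0.015],
    [0,0,0.05],
    [0,0,0.09],
    [-0.025,0.006,0.11],
    [-0.06,0.014,0.11]
  ],
  "twist": [0,0,0,0,0]
}}

```text
t: 7.2
tcp_pos: [0.4668, -0.0164, 0.1632]
tcp_rot: [[-0.974, 0.225, 0.009], [0.225, 0.974, -0.0], [-0.009, 0.002, -1.0]]
ft_force: [-0.1, -0.2, -1.4]
grip_width: 0.0005
grasp_force: 0.0
```

Emit:
{"method": "move_arm", "body": {
  "grip": [0,0,0,0,0],
  "slide": [
    [-0.025,0.005,0],
    [-0.045,0.01,0],
    [-0.055,0.012,0],
    [-0.057,0.012,0],
    [-0.057,0.012,0]
  ],
  "twist": [0,0,0,0,0]
}}

```text
t: 7.7
tcp_pos: [0.4066, -0.0043, 0.16]
tcp_rot: [[-0.975, 0.224, 0.001], [0.224, 0.975, -0.0], [-0.001, 0.0, -1.0]]
ft_force: [1.0, 0.4, 0.3]
grip_width: 0.0004
grasp_force: 0.0
```

Run:
```python
from h import *
import cv2
a=cams.snapshot("side")[:,:,::-1][180:390,200:480]
cv2.imwrite("pics/s3.png",cv2.resize(a,(800,600),interpolation=cv2.INTER_CUBIC))
s=monitor.observe();print(s["tcp_pos"],s["joint_positions"],s["ft_force"])
O=np.array([.6203,-.0567,0]);y=np.radians(-13);X=np.array([np.cos(y),np.sin(y),0]);Y=np.array([-X[1],X[0],0])
for t in(0,.01,.02):
  F=O-(.19-t)*X+.003*Y+[0,0,.04]; print(t,F,*[(px("side",F+s*.145*Y)-[200,180])*2.857 for s in(-1,1)])
```

```text
[ 0.40697628 -0.00435765  0.16000951] [  7.74482787   7.70822416 -11.65592623 125.89492996   2.14591099
  46.48761142  71.7587597 ] [ 0.23128506 -0.88654419 -0.06136687]
0 [ 0.43584454 -0.01103619  0.04      ] [201.61287786 425.3037669 ] [223.41049736 176.59526801]
0.01 [ 0.44558824 -0.0132857   0.04      ] [216.26768984 425.27736728] [235.20344336 176.61445877]
0.02 [ 0.45533194 -0.01553521  0.04      ] [230.91658232 425.25097832] [246.99255478 176.6336433 ]
```

View pics/s3.png

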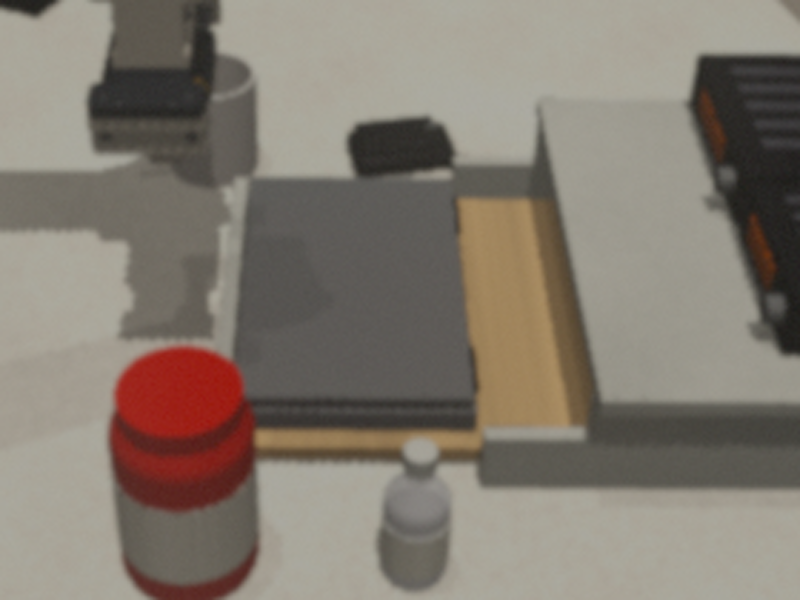

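The lid is flat and the tray is out at about 0.01 m: the panel's top edge is at crop x≈235, and the bystanders are unmoved. I'll lower in front of the panel.

Emit:
{"method": "move_arm", "body": {
  "grip": [0,0,0,0,0],
  "slide": [
    [0,0,-0.04],
    [0,0,-0.08],
    [0,0,-0.115],
    [0,0,-0.135],
    [0,0,-0.137]
  ],
  "twist": [0,0,0,0,0]
}}

```text
t: 8.25
tcp_pos: [0.4045, -0.0042, 0.0202]
tcp_rot: [[-0.975, 0.224, -0.005], [0.224, 0.975, 0.0], [0.005, -0.001, -1.0]]
ft_force: [-0.1, -0.6, 0.1]
grip_width: 0.0007
grasp_force: 0.0
```

Emit:
{"method": "move_arm", "body": {
  "grip": [0,0,0,0,0],
  "slide": [
    [0.007,-0.0016,0],
    [0.014,-0.0032,0],
    [0.021,-0.005,0],
    [0.028,-0.0065,0],
    [0.036,-0.0083,0]
  ],
  "twist": [0,0,0,0,0]
}}

```text
t: 8.75
tcp_pos: [0.4417, -0.0126, 0.0232]
tcp_rot: [[-0.975, 0.224, -0.001], [0.224, 0.975, -0.0], [0.001, -0.0, -1.0]]
ft_force: [-2.8, 0.1, 2.3]
grip_width: 0.0006
grasp_force: 1.5
```

Emit:
{"method": "move_arm", "body": {
  "grip": [0,0,0,0,0],
  "slide": [
    [0.01,-0.0023,0],
    [0.021,-0.0048,0],
    [0.032,-0.0074,0],
    [0.043,-0.01,0],
    [0.054,-0.0125,0]
  ],
  "twist": [0,0,0,0,0]
}}

```text
t: 9.25
tcp_pos: [0.4964, -0.0256, 0.0226]
tcp_rot: [[-0.975, 0.224, -0.0], [0.224, 0.975, -0.0], [0.0, -0.0, -1.0]]
ft_force: [-3.4, -0.7, 1.5]
grip_width: 0.0004
grasp_force: 1.6
```

Emit:
{"method": "move_arm", "body": {
  "grip": [0,0,0,0,0],
  "slide": [
    [0.011,-0.0025,0],
    [0.022,-0.005,0],
    [0.033,-0.0076,0],
    [0.044,-0.0102,0],
    [0.055,-0.0127,0]
  ],
  "twist": [0,0,0,0,0]
}}

```text
t: 9.75
tcp_pos: [0.5513, -0.0379, 0.0225]
tcp_rot: [[-0.975, 0.224, -0.001], [0.224, 0.975, -0.0], [0.0, -0.0, -1.0]]
ft_force: [-3.8, -1.0, -0.5]
grip_width: 0.0003
grasp_force: 1.6
```

Emit:
{"method": "move_arm", "body": {
  "grip": [0,0,0,0,0],
  "slide": [
    [0.011,-0.0025,0],
    [0.022,-0.005,0],
    [0.032,-0.0074,0],
    [0.04,-0.0092,0],
    [0.046,-0.0106,0]
  ],
  "twist": [0,0,0,0,0]
}}

```text
t: 10.25
tcp_pos: [0.5977, -0.0483, 0.0228]
tcp_rot: [[-0.975, 0.224, 0.001], [0.224, 0.975, 0.0], [-0.001, 0.0, -1.0]]
ft_force: [-3.2, -1.8, -0.2]
grip_width: 0.0005
grasp_force: 1.4
```

Emit:
{"method": "move_arm", "body": {
  "grip": [0,0,0,0,0],
  "slide": [
    [0.003,-0.0007,0],
    [0.006,-0.0014,0],
    [0.009,-0.0021,0],
    [0.012,-0.0028,0],
    [0.013,-0.003,0]
  ],
  "twist": [0,0,0,0,0]
}}

```text
t: 10.75
tcp_pos: [0.6101, -0.0512, 0.0229]
tcp_rot: [[-0.975, 0.224, 0.001], [0.224, 0.975, 0.0], [-0.001, 0.0, -1.0]]
ft_force: [-2.3, -0.3, 1.7]
grip_width: 0.0003
grasp_force: 1.3
```

Not yet at the stop, so I'll creep on until the force rises.

Emit:
{"method": "move_arm", "body": {
  "grip": [0,0,0,0,0],
  "slide": [
    [0.002,-0.0005,0],
    [0.004,-0.001,0],
    [0.006,-0.0014,0],
    [0.007,-0.0016,0],
    [0.007,-0.0016,0]
  ],
  "twist": [0,0,0,0,0]
}}

```text
t: 11.25
tcp_pos: [0.6117, -0.0515, 0.0222]
tcp_rot: [[-0.975, 0.224, -0.01], [0.224, 0.975, 0.001], [0.01, -0.001, -1.0]]
ft_force: [-14.8, 1.3, 11.5]
grip_width: 0.0004
grasp_force: 7.3
```

The stop is reached, with the force at 15 N. I'll back off, rise and check.

Emit:
{"method": "move_arm", "body": {
  "grip": [0,0,0,0,0],
  "slide": [
    [0,0,0],
    [-0.01,0.0023,0],
    [-0.03,0.007,0],
    [-0.06,0.014,0],
    [-0.07,0.016,0.03]
  ],
  "twist": [0,0,0,0,0]
}}

```text
t: 11.75
tcp_pos: [0.5414, -0.0354, 0.0497]
tcp_rot: [[-0.975, 0.222, -0.008], [0.222, 0.975, 0.001], [0.008, -0.001, -1.0]]
ft_force: [-0.1, 1.4, 0.0]
grip_width: 0.0002
grasp_force: 0.0
```

Emit:
{"method": "move_arm", "body": {
  "grip": [0,0,0,0,0],
  "slide": [
    [-0.01,0.002,0.04],
    [-0.02,0.004,0.08],
    [-0.04,0.01,0.12],
    [-0.06,0.014,0.14],
    [-0.06,0.014,0.14]
  ],
  "twist": [0,0,0,0,0]
}}

```text
t: 12.25
tcp_pos: [0.488, -0.0219, 0.1965]
tcp_rot: [[-0.975, 0.222, 0.008], [0.222, 0.975, -0.0], [-0.008, 0.001, -1.0]]
ft_force: [1.6, -0.6, -0.2]
grip_width: 0.0003
grasp_force: 0.0
```

Run:
```python
from h import *
import cv2
a=cams.snapshot("side")[:,:,::-1][180:390,200:480]
cv2.imwrite("pics/s4.png",cv2.resize(a,(800,600),interpolation=cv2.INTER_CUBIC))
```

```text
(no output)
```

View pics/s4.png

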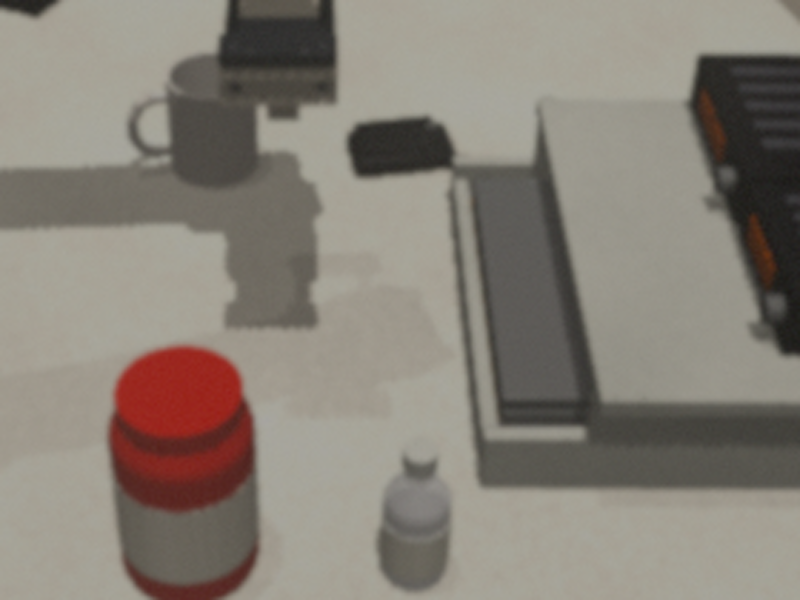

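The panel is flush with the side-wall ends (crop (455,180) to (485,440)), the lid is flat and the bystanders are unmoved.

```bash
python3 -c "
from bench import order
print(order.sign_off())"
```

```text
the job is handed in; nothing more can be done
None
```

The lid was pushed shut first, then the tray was pushed home against its stop; the last picture shows the mug, canister, bottle and mouse where they were, and the job was handed in at about 12 s of the 58 s allowed (no verdict was returned).

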